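Load a conveyor roller into the V-block

ROBOT

A 6-joint arm with a two-finger parallel gripper is mounted at the origin on a cart in front of the work surface, level with it; the furniture and walls round the work are solid. World frame = base frame: x ahead of the robot, y to its left, z up, the work surface at z = 0. Lengths are in m, angles in rad, forces in N, time in s.
With the tool pointing down it reaches from about 0.35 to 0.975 m from the base axis. Payload 7.1 kg.
Tool frame: the origin (TCP) lies midway between the tips of the shut fingers; the grasp point (between the pads) lies 19 mm behind it; z points along the fingers, y is the line along which they close (so a half turn about z gives the same grasp; the last joint's range is limited). The gripper opens to 88 mm and grips with 3 to 60 N. Pads are 20 mm wide; open, the fingers measure 115 mm over their backs; the gripper's body (75 mm by 178 mm) begins 61 mm behind the grasp point.
Start: joints at [1.245, 0.423, 1.63, -0, 1.089, -0.019], TCP at [0.189, 0.596, 0.223] pointing down, gripper open.
Joint ranges: [-3, 3], [-0.9, 2.11], [0.09, 2.58], [-1.31, 4.45], [0.11, 2.69], [-2.54, 2.54]. Speed limits (rad/s): [2.39, 2.39, 3.01, 3.14, 3.14, 3.14].

INTERFACE

Orientations are given as a unit quaternion [w, x, y, z].
In Python, from station import move_pose, movel, movej, command_gripper, wait, inverse_kinematics, read_camera, camera_info, MotionError, job_done, get_time, get_joint_pos, get_qvel, get_effort, get_tcp_pos, get_ee_rot, get_ft_force, get_ft_torque, get_grip_width, get_finger_force gives the robot as it stands. Calls block until the motion is done:
- move_pose(position, orientation): joint-space move of the TCP to a pose.
- movel(position, frame=None, v=0.15, until_force=None): straight line of the TCP; frame=None keeps the orientation; v is the mean speed in m/s. With until_force (N) it stops when the force on the tool has changed by that much, and returns True; else False.
- movej(angles): joint-space move.
- command_gripper(opening): opening from 0.0 (shut) to 1.0 (fully open); the grip force is fixed at half the most; returns when the fingers have stopped.
- wait(seconds).
- inverse_kinematics(position, orientation): joint angles nearest the present ones, or None.
- read_camera(name): name is "scene" or "top" or "wrist"; returns the picture (384x512x3 uint8, red, green, blue); there is no depth.
- camera_info(name): a dict with "intrinsics" (3x3 intrinsics, pixels), "T" (4x4, takes a point from camera to world coordinates); the wrist camera has in their place "tool_from_camera" (4x4, takes a point from camera to tool coordinates, whose origin is the TCP and whose axes are the flange's). Camera axes: x right, y up, looking along -z (the intrinsics and any distortion apply to the point x, -y, -z); pixel columns grow to the right and rows downward; lengths in m; the calibration is good to about 2 mm. A picture is of the moment at which its call begins: read the wrist's pose just before it. camera_info takes no time and is no camera call.
A pose or a line that the arm cannot do raises MotionError and nothing moves.
- job_done(): hands the job in; it is judged then, once.
Readings, each from a call of its own:
- get_time(): time.
- get_joint_pos(): joint angles.
- get_qvel(): joint speeds.
- get_effort(): joint torques, N m.
- get_tcp_pos(): TCP position.
- get_ee_rot(): TCP orientation.
- get_ft_force(): force on the tool from outside, world axes, zero at the start.
- get_ft_torque(): the same for the moment, N m.
- get_grip_width(): opening from 0.0 (shut) to 1.0 (fully open).
- get_finger_force(): force on a finger pad.
Only numpy, scipy, OpenCV 4.12 (cv2) and the standard library are available. Lean on these libraries where they do the work, as an engineer would, in place of code of your own. Each camera call takes 0.05 s, during which the arm holds its last target. There are 200 camera calls.

TASK

Push the conveyor roller by its side so that it rolls along the bench, up the slope of the V-block and drops into the V; push only, never pick it up. Push it endways along the V until its far axle stub meets the end stop, and swing the keeper by its knob all the way across the roller. Do not disturb the things lying round about.

Things in the scene. Friction and masses are not known exactly. Their poses are not given: they have to be found in the camera images.
- roller: Smooth steel conveyor roller on the bench, 0.2 to 0.4 kg. Tube 38 mm in diameter, 104 mm long, black end caps; a 12 mm thick axle stub sticks out 8 mm at each end (120 mm over the stubs). Origin at its middle on the axis; x along the axis, within 12 degrees of the V's x at the start; y and z turn as it rolls. Starts 160 to 195 mm from the V line. Coasts a little when pushed, then stops.
- v_block: Low aluminium V-block fixed to the bench, 135 x 117 mm. Origin on the bench under the V's bottom line; x along the V to the end stop (away from the robot, within 12 degrees), y to the run-up slope (robot's left), z up. The V runs from x = -65 to 60 mm, is 3 mm above the bench at its bottom, and both sides rise at 30 degrees. Seated roller: axis 25 mm up over y = 0, top 44 mm up.
- slope_foot (a point): Middle of the foot of the run-up slope, 75 mm from the V line towards y of the V-block, 1 mm high. The slope is 125 mm wide along the V and climbs evenly from here to the lip.
- lip (a point): Middle of the lip between slope and V: 11.7 mm high, flat from 21 to 15 mm from the V line. A roller pushed past it (axis 31 mm up there, middle nearer than about 15 mm to the V line) drops into the V by itself; behind the V a wall 44 mm high, its face 22 mm past the V line, keeps it from rolling on.
- stop_face (a point): Point of the end stop that the axle stub meets: the face, 25 mm above the bench, of a steel plate 40 mm high and 10 mm thick across the far end of the V. With the stub against it the roller's middle is 60 mm short of this point, at x = 0 of the V-block. At the start the middle is 20 to 40 mm farther from the stop than that.
- keeper (a joint): Swing keeper, rad: flat steel bar on top of the back wall, 46.5 to 53.5 mm above the bench. 0 = parked along the wall, its knob towards the robot; grows as it swings clockwise seen from above; 1.57 = square across the roller, at its own stop. Starts at 0 to 0.15, stays where left (0.03 N m friction). It clears a seated roller by 2.5 mm but bars the lip to an incoming one.
- keeper_pivot (a point): Upright axis of the keeper's screw, at the height of the bar's top (53.5 mm above the bench); 32 mm behind the V line (at x = 20, y = -32 mm of the V-block). The wall there reaches from 22 to 42 mm behind the V line.
- keeper_knob (a point): Top centre of the keeper's black upright thumb knob: a cylinder 15 mm in diameter, from 53.5 to 71.5 mm above the bench, 56 mm from the keeper's screw.
- side_cutters: Side cutters with blue handles, 56 x 115 x 14 mm, lying on the bench beyond the roller's path; origin in the middle of the underside. Bystander.
- label_roll: White roll of labels, 56 mm in diameter, 30 mm high, on the blue sheet to the right of the V-block; origin at the centre of its underside. Bystander.
- fuse_box: Small cream and red carton, 44 x 64 x 26 mm, in front of the blue sheet, to the right and nearer than the V-block; origin in the middle of the underside. Bystander.
- marker_blue: White marker pen with a blue cap, 12 mm thick, 135 mm long, lying near the bench's front edge, nearer than the roller; origin in the middle of the underside. Bystander.

How it is judged:
On the way, in this order (a step that is already met when the one before it is completed fails the run):
1. the roller rolls along the flat of the bench (angular speed of roller above 0.3 rad/s and distance of roller from where it was at the start of the episode above 0.015 m and y of roller in the frame of v_block above 0.08 m and z of roller in the frame of v_block below 0.024 m), for 0.15 s.
2. the roller lies in the V, resting on both sides of it (y of roller in the frame of v_block between -0.003 and 0.003 m and z of roller in the frame of v_block between 0.022 and 0.0275 m and angle between the x axis of roller and the x axis of v_block, either way round below 0.05 rad), for 0.3 s.
At the end, for the whole second after the job is handed in: The roller lies at rest in the V (axis within 3 mm of the V line, 22 to 27.5 mm above the bench, along the V within 0.05 rad), its far stub within 3 mm of the end stop, and the keeper stands square across it (joint above 1.42 rad) (all of step 2 and x of roller in the frame of v_block between -0.003 and 0.003 m and linear speed of roller below 0.01 m/s and angular speed of roller below 0.2 rad/s and value of joint keeper above 1.42 rad); the robot touches nothing.
It fails at once if the roller is lifted: its axis rises above 36 mm (5 mm more than rolling over the lip takes), or above 26 mm where it is still out on the flat of the bench (z of roller in the frame of v_block above 0.036 m or (z of roller in the frame of v_block above 0.026 m and y of roller in the frame of v_block above 0.095 m)).
It fails at once if the side cutters, the label roll, the carton or the marker is moved more than 20 mm (distance of any of side_cutters, label_roll, fuse_box, marker_blue from where it was at the start of the episode above 0.02 m).
It also fails if it takes over 61 s, if anything falls off the work surface, if the arm or the gripper's body presses on something with over 40 N, if the wrist force passes 120 N, or if a joint passes its speed limit or range.

## Working session

There is one attempt and no reset: what is moved stays moved. The work goes in short steps, each a Python script; the robot and the scene stay as the last script left them, time stands still between calls to the robot, and variables do not carry over. Pictures are saved under pics/ and viewed, at most 10 in all, crops included, and the job is handed in when it is done.

```bash
ls; mkdir -p pics
python3 - <<'E'
from station import *
import cv2,numpy as np
for n in ["top","scene"]:
    im=read_camera(n); cv2.imwrite(f"pics/{n}0.png",im[:,:,::-1]); i=camera_info(n); print(n,{k:np.round(v,4).tolist() if not isinstance(v,str) else v for k,v in i.items()})
print(camera_info("wrist"),get_time(),get_ee_rot())
a=cv2.imread("pics/top0.png");cv2.imwrite("pics/top0b.png",cv2.resize(a,(800,600),interpolation=cv2.INTER_CUBIC))
E
```

```text
pics
top {'intrinsics': [[403.0175, 0.0, 250.8414], [0.0, 403.0175, 189.1116], [0.0, 0.0, 1.0]], 'T': [[0.0419, 0.9774, -0.207, 0.3486], [-0.9991, 0.0413, -0.0071, 0.1219], [0.0016, 0.2071, 0.9783, 0.9813], [0.0, 0.0, 0.0, 1.0]]}
scene {'intrinsics': [[411.0942, 0.0, 256.3376], [0.0, 411.0942, 195.8086], [0.0, 0.0, 1.0]], 'T': [[0.9011, 0.3302, -0.2812, 0.3026], [-0.4335, 0.7054, -0.5608, -0.3425], [0.0132, 0.6272, 0.7788, 0.7275], [0.0, 0.0, 0.0, 1.0]]}
{'intrinsics': array([[312.7332784 ,   0.        , 252.38103361],
       [  0.        , 312.7332784 , 191.66616279],
       [  0.        ,   0.        ,   1.        ]]), 'tool_from_camera': array([[ 6.06250219e-04,  9.60455769e-01,  2.78431946e-01,
         7.46559387e-02],
       [ 9.99999341e-01, -3.10690713e-04, -1.10563869e-03,
         1.87849165e-04],
       [-9.75410837e-04,  2.78432432e-01, -9.60455324e-01,
        -1.61324313e-01],
       [ 0.00000000e+00,  0.00000000e+00,  0.00000000e+00,
         1.00000000e+00]])} 0.1 [-1.28175778e-04  1.52814978e-01  9.88254564e-01 -6.95252947e-04]
```

View pics/top0b.png

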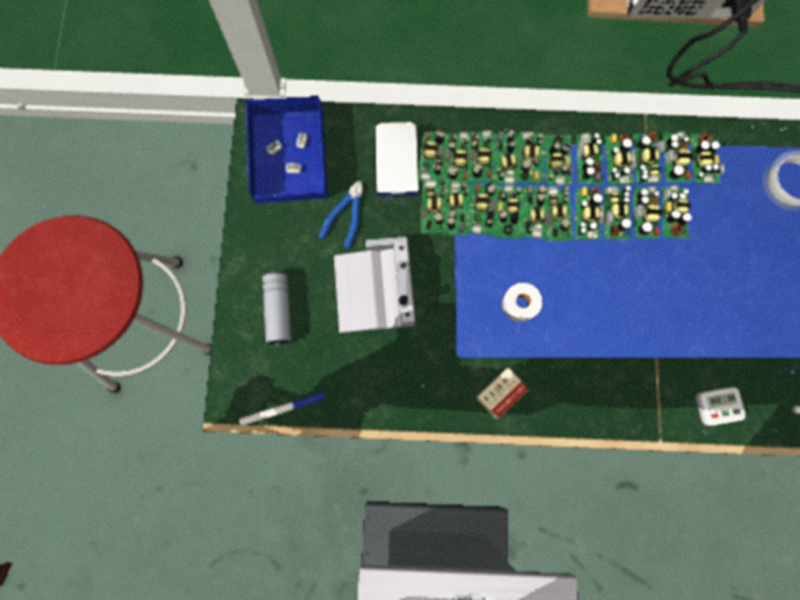

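View pics/scene0.png

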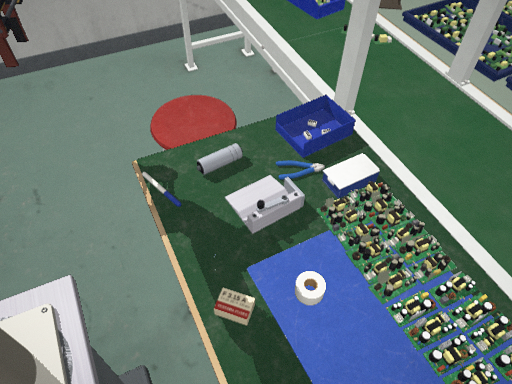

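The top view shows the roller at about (276,308) in the 800 px view and the V-block at about (375,285), its keeper knob at (404,300). The cutters are at (345,215) and the marker at (283,408). Next I'll take rough positions, then a close wrist look.

```bash
cat > h.py <<'E'
from station import *
import cv2,numpy as np
from scipy.spatial.transform import Rotation as R
def rot(q): return R.from_quat(np.roll(q,-1)).as_matrix()
def q_yaw(a):  # tool down, closing line (tool y) at angle a from world y
    return np.roll((R.from_euler('z',a)*R.from_quat([0,1,0,0])).as_quat(),1)
def snap(n,path=None):
    i=camera_info(n); K=i["intrinsics"]
    if n=="wrist":
        T=np.eye(4);T[:3,:3]=rot(get_ee_rot());T[:3,3]=get_tcp_pos();T=T@i["tool_from_camera"]
    else: T=i["T"]
    im=read_camera(n)
    if path: cv2.imwrite(path,im[:,:,::-1]); np.savez(path+".npz",K=K,T=T)
    return im,K,T
def cast(u,v,z,K,T):
    d=T[:3,:3]@np.array([(u-K[0,2])/K[0,0],-(v-K[1,2])/K[1,1],-1]); o=T[:3,3]
    return (o+d*(z-o[2])/d[2])[:3]
def proj(p,K,T):
    c=T[:3,:3].T@(np.asarray(p)-T[:3,3]); return np.array([K[0,2]-K[0,0]*c[0]/c[2],K[1,2]+K[1,1]*c[1]/c[2]])
E
python3 - <<'E'
from h import *
i=camera_info("top");K,T=i["intrinsics"],i["T"]
f=lambda u,v,z:print(np.round(cast(u*.64,v*.64,z,K,T),3))
f(276,308,.02);f(404,300,.07);f(337,293,.001);f(404,240,.04)
move_pose([0.47,0.29,0.26],q_yaw(0))
im,K,T=snap("wrist","pics/w1.png"); cv2.imwrite("pics/w1b.png",cv2.resize(im[:,:,::-1],(800,600),interpolation=cv2.INTER_CUBIC)); print(get_time(),get_tcp_pos())
E
```

```text
[0.525 0.308 0.02 ]
[0.535 0.11  0.07 ]
[0.556 0.217 0.001]
[0.637 0.114 0.04 ]
1.6917 [0.46960965 0.29078027 0.2598849 ]
```

View pics/w1b.png

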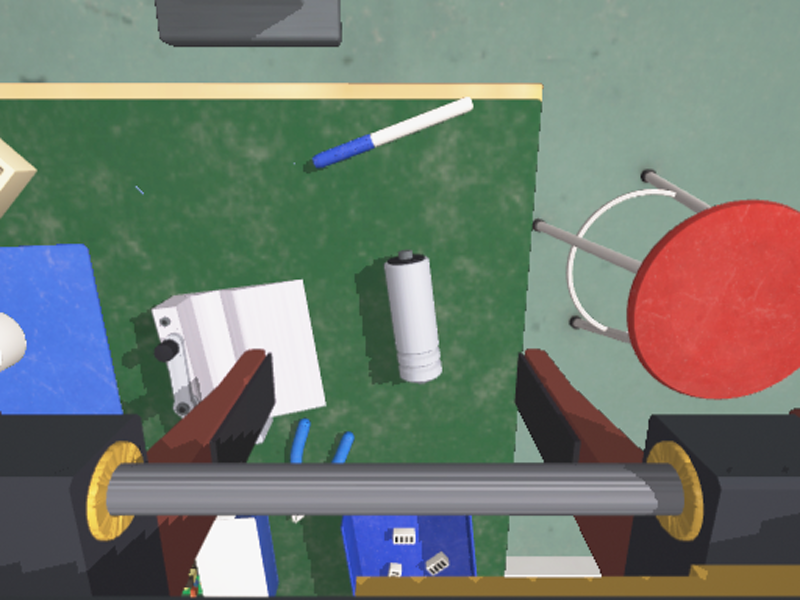

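The wrist view shows the roller with ends at (405,255) and (420,375), the slope-foot corners at (302,281) and (326,405), the knob at about (166,347) and the screw near (183,408). The finger hides part of the V, so I'll take one more look from farther out.

Run:
```python
from h import *
d=np.load("pics/w1.png.npz");K,T=d["K"],d["T"]
for u,v,z in [(302,281,.001),(326,405,.001),(166,343,.0715),(183,408,.0535),(407,257,.019),(420,370,.019)]: print(np.round(cast(u*.64,v*.64,z,K,T),4))
move_pose([0.62,0.18,0.20],q_yaw(0))
im,K,T=snap("wrist","pics/w2.png"); print(get_time(),get_tcp_pos())
c=im[0:300,:,::-1]
cv2.imwrite("pics/w2b.png",cv2.resize(c,(800,469),interpolation=cv2.INTER_CUBIC))
```

```text
[0.4999 0.209  0.001 ]
[0.6219 0.2257 0.001 ]
[0.5313 0.1162 0.0715]
[0.5964 0.1139 0.0535]
[0.4747 0.3013 0.019 ]
[0.5774 0.3138 0.019 ]
2.5417 [0.61917069 0.18127934 0.20052825]
```

View pics/w2b.png

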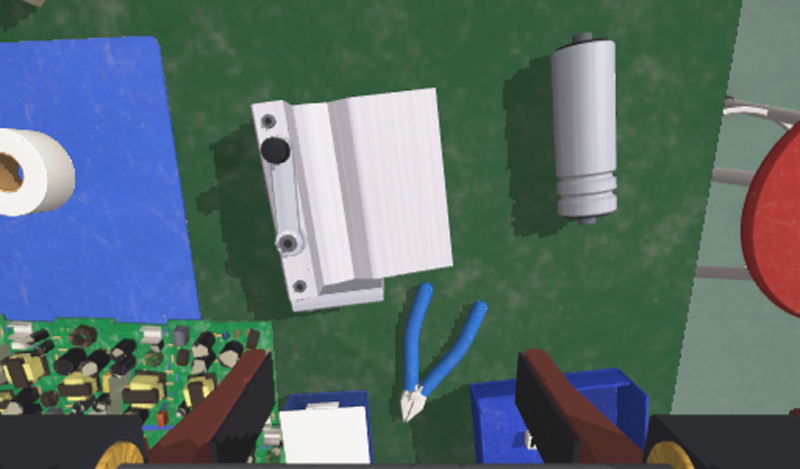

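The view shows the whole V-block: foot corners (435,88) and (452,266), knob (275,147), screw (288,242), back wall corners (252,104) and (294,310). The roller's stubs are at (582,38) and (588,220).

```bash
cat > fit.py <<'E'
from h import *
d=np.load("pics/w2.png.npz");K,T=d["K"],d["T"]; s=1.5625
P=lambda u,v,z: cast(u/s,v/s,z,K,T)
m=np.array([[-65,75],[60,75],[-65,-42],[70,-42],[20,-32]])/1e3
w=np.array([P(435,88,.001),P(452,266,.001),P(252,104,.044),P(294,310,.044),P(288,242,.0535)])[:,:2]
mc,wc=m.mean(0),w.mean(0);A=m-mc;B=w-wc
a=np.arctan2((A[:,0]*B[:,1]-A[:,1]*B[:,0]).sum(),(A*B).sum())
Rm=np.array([[np.cos(a),-np.sin(a)],[np.sin(a),np.cos(a)]]); t=wc-Rm@mc
inv=lambda p:Rm.T@(np.asarray(p)[:2]-t)
np.savez("vb.npz",a=a,t=t)
if __name__=="__main__":
    print(a,t); print(np.round((np.array([inv(p) for p in w])-m)*1e3,1))
    k=P(275,145,.0715); print("knob",k,inv(k))
    for u,v in [(582,38),(588,220)]: p=P(u,v,.019);print(p,inv(p))
    im=cv2.imread("pics/w2.png");h=cv2.cvtColor(im,cv2.COLOR_BGR2HSV)
    mk=((h[...,1]<60)&(h[...,2]>90)).astype(np.uint8); mk[:, :345]=0;mk[:,400:]=0;mk[150:]=0
    c=max(cv2.findContours(mk,0,1)[0],key=cv2.contourArea);r=cv2.minAreaRect(c);print(r)
    b=cv2.boxPoints(r); print(np.round([inv(cast(u,v,.019,K,T)) for u,v in b],4))
    for u,v in [(427,283),(481,305),(402,412)]: p=P(u,v,.005);print("cut",p,inv(p))
E
python3 fit.py
```

```text
0.12426838193284667 [0.5718362  0.14344977]
[[ 0.6 -1.3]
 [ 0.6 -1. ]
 [ 0.9  0.7]
 [-2.1  2.5]
 [ 0.2 -0.8]]
knob [0.53766727 0.11325111 0.0715    ] [-0.03764852 -0.02573059]
[0.47172962 0.29938316 0.019     ] [-0.08000686  0.16713902]
[0.5860799  0.31587404 0.019     ] [0.03550564 0.16932915]
((375.18707275390625, 81.45835876464844), (111.5787353515625, 41.0927619934082), 87.45519256591797)
[[-0.0804  0.1472]
 [-0.077   0.1875]
 [ 0.0335  0.193 ]
 [ 0.03    0.1487]]
cut [0.63495793 0.20549274 0.005     ] [0.07032512 0.05374067]
cut [0.6522219  0.24698244 0.005     ] [0.09259857 0.09277058]
cut [0.74317818 0.18724703 0.005     ] [0.17544932 0.02222189]
```

V-block fit is good to 1–2 mm: yaw 0.124, V origin (0.572, 0.143). In its frame the roller is at (-22, 168) mm and the keeper is at about 0.11 rad. I'll push with two spread fingers.

```bash
sed -i 's/\[-65,-42\],\[70,-42\],/[-65,-42],/; s/P(252,104,.044),P(294,310,.044),/P(252,104,.044),/' fit.py
cat >> h.py <<'E'
def vb():
    d=np.load("vb.npz");a=float(d["a"]);t=d["t"];Rm=np.array([[np.cos(a),-np.sin(a)],[np.sin(a),np.cos(a)]])
    return a,(lambda x,y,z:np.array([*(Rm@[x,y]+t),z])),(lambda p:Rm.T@(np.asarray(p)[:2]-t))
E
python3 fit.py | head -6
python3 - <<'E'
from h import *
a,W,inv=vb()
qs=[q_yaw(a+s*np.pi/2) for s in(1,-1)]
for q in qs: print([inverse_kinematics(W(-.022,y,z),q) for y,z in((.23,.1),(.03,.018))])
q=qs[1] if inverse_kinematics(W(-.022,.03,.018),qs[1]) is not None and inverse_kinematics(W(-.022,.03,.018),qs[0]) is None else None
if q is None:
    j=get_joint_pos(); q=min(qs,key=lambda q:np.abs(np.array(inverse_kinematics(W(-.022,.22,.1),q))-j).max())
np.save("q.npy",q)
move_pose(W(-.022,.22,.12),q); command_gripper(0.55)
movel(W(-.022,.218,.010),v=.15)
print(movel(W(-.022,.157,.011),v=.12), get_time())
wait(.6); im,K,T=snap("wrist","pics/w3.png"); print(inv(get_tcp_pos()),get_ft_force())
E
```

```text
0.12131623852274967 [0.57239358 0.14286377]
[[-0.1 -0.9]
 [-0.1 -0.2]
 [ 0.5  1.2]
 [-0.2 -0.1]]
knob [0.53766727 0.11325111 0.0715    ] [-0.03805476 -0.02519248]
[None, None]
[array([ 5.95456796e-01,  5.94915067e-01,  1.66799311e+00, -4.44089210e-16,
        8.78684482e-01,  4.74140558e-01]), array([ 2.80550649e-01,  6.50248225e-01,  1.84144455e+00, -4.44089210e-16,
        6.49899876e-01,  1.59234411e-01])]
False 6.4167
[-0.02201406  0.15709383] [-0.16738117 -0.47434853 -0.13600333]
```

View pics/w3.png

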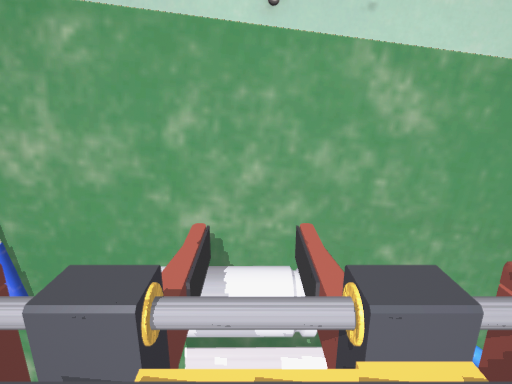

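The roller, at rows 265–335, has coasted ahead of the fingers and lies parallel to them. I'll push on up the slope.

Run:
```python
from h import *
a,W,inv=vb()
print(movel(W(-.022,.095,.013),v=.06))
print(movel(W(-.022,.038,.018),v=.05), get_time(),get_ft_force())
wait(.5)
movel(W(-.022,.06,.05),v=.15)
q0=np.load("q.npy")
move_pose(W(-.02,.10,.20),q0)
wait(.2)
# look from robot-left, camera with yaw 0 pose as before
im,K,T=snap("top","pics/t4.png"); c=im[110:240,170:300,::-1]
cv2.imwrite("pics/t4b.png",cv2.resize(c,(600,600),interpolation=cv2.INTER_CUBIC))
im,K,T=snap("scene","pics/s4.png"); c=im[110:260,180:360,::-1]
cv2.imwrite("pics/s4b.png",cv2.resize(c,(720,600),interpolation=cv2.INTER_CUBIC)); print(get_time())
```

```text
False
False 9.5417 [ 0.08454166 -0.23871736  0.47618468]
11.4167
```

View pics/s4b.png

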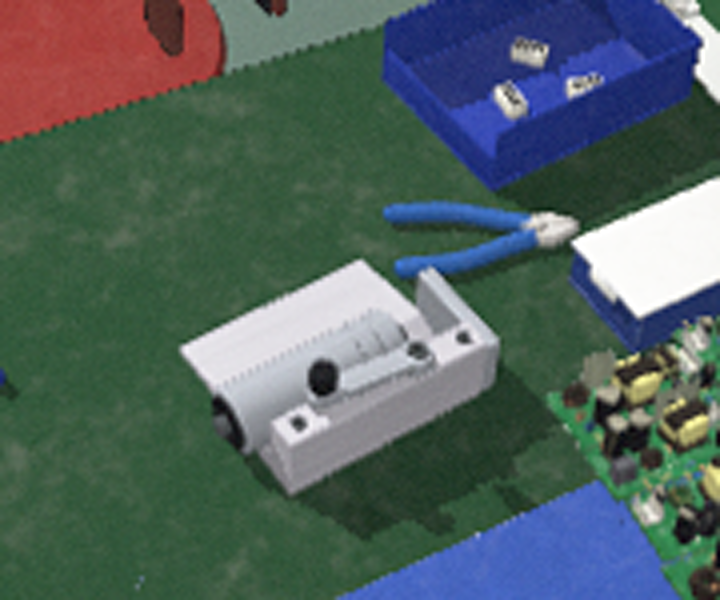

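The roller lies in the V with its near stub sticking out towards the robot and a gap at the end stop. Now I'll push it endways.

Run:
```python
from h import *
a,W,inv=vb(); q=np.load("q.npy")
command_gripper(0)
move_pose(W(-.125,0,.12),q); movel(W(-.125,0,.017),v=.2)
print(movel(W(-.088,0,.017),v=.06,until_force=8))
print(movel(W(-.060,0,.017),v=.03,until_force=8),inv(get_tcp_pos()),get_ft_force(),get_time())
movel(W(-.11,0,.017),v=.08); movel(W(-.11,0,.13),v=.2)
move_pose([0.62,0.18,0.20],q_yaw(0)); command_gripper(0.4)
im,K,T=snap("wrist","pics/w5.png")
k=proj(W(0,0,.044),K,T).astype(int);print(k,get_time())
cv2.imwrite("pics/w5b.png",cv2.resize(im[k[1]-70:k[1]+70,k[0]-90:k[0]+90,::-1],(720,560),interpolation=cv2.INTER_CUBIC))
```

```text
False
True [-7.13880977e-02 -8.37453090e-05] [-0.10580094  0.17337107 -0.61558423] 15.025
[215 129] 18.4167
```

View pics/w5b.png

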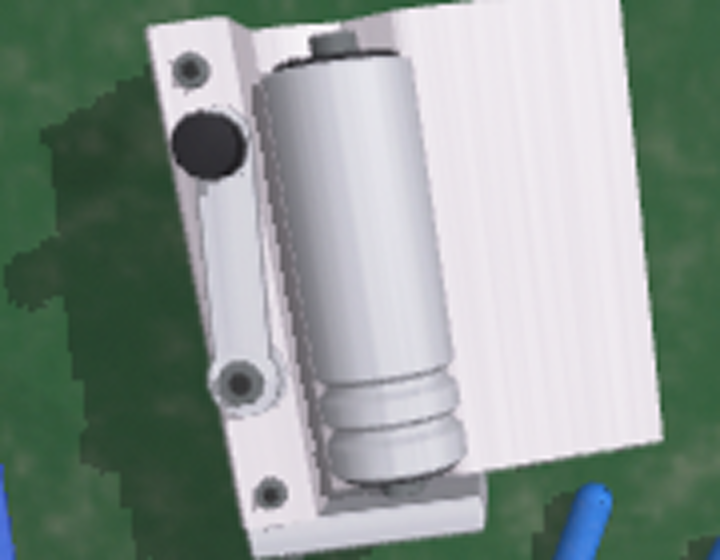

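The stub meets the stop plate and the near stub is at crop (335,35). The keeper knob is at (210,145). I'll now straddle the knob loosely and swing it along its arc.

Run:
```python
from h import *
a,W,inv=vb(); q=q_yaw(a-np.pi/4)
d=np.load("pics/w5.png.npz");K,T=d["K"],d["T"]
P=lambda u,v,z: inv(cast(215-90+u/4,129-70+v/4,z,K,T))
k=P(210,143,.0715);pv=P(240,384,.0535);print("stub tip",P(335,32,.029),"knob",k,"pivot",pv)
r=k-pv; th0=np.arctan2(r[1],-r[0]); print(th0)
e=np.array([1,1])/2**.5; g=get_grip_width()*.088/2; off=g-.0075; print("gap/2",g)
p=lambda th:np.array([.020,-.032])+.056*np.array([-np.cos(th),np.sin(th)])
s=p(th0)
move_pose(W(*s,.13),q); movel(W(*s,.059),v=.12)
for th in np.linspace(.2,1.5,9):
    movel(W(*(p(th)+e*off),.059),v=.05)
hit=movel(W(*(p(1.72)+e*off),.059),v=.03,until_force=6)
t=inv(get_tcp_pos());print(hit,t-e*off,p(1.57),get_ft_force(),get_time())
movel(W(*(t-e*off),.059),v=.05); movel(W(*(t-e*off),.15),v=.2)
move_pose([0.62,0.18,0.22],q_yaw(0))
im,K,T=snap("wrist","pics/w6.png")
k=proj(W(0,0,.044),K,T).astype(int);print(k,get_time())
cv2.imwrite("pics/w6b.png",cv2.resize(im[k[1]-70:k[1]+70,k[0]-90:k[0]+90,::-1],(720,560),interpolation=cv2.INTER_CUBIC))
```

```text
stub tip [-0.05961728  0.00109971] knob [-0.03553645 -0.0250499 ] pivot [ 0.02071237 -0.03235467]
0.12914237969286382
gap/2 0.017694890154881158
True [0.01816171 0.02338168] [0.01995541 0.02399998] [-0.20810949 -0.63593122 -0.40850633] 23.1333
[217 129] 24.8167
```

View pics/w6b.png

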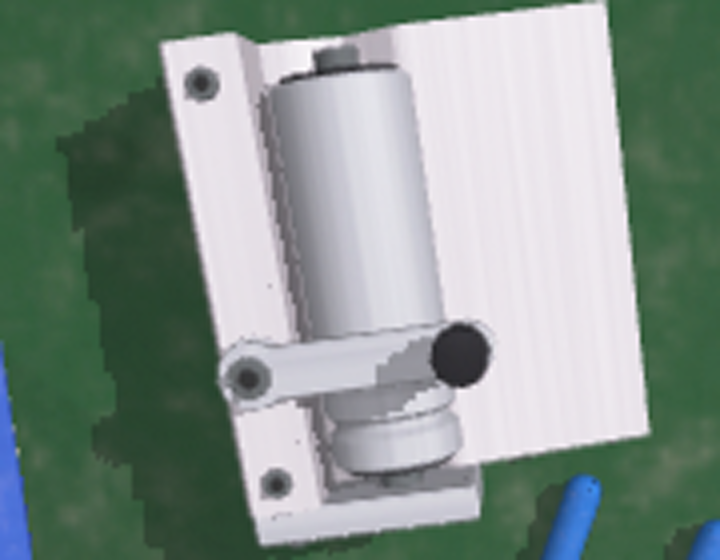

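The keeper lies across the roller, knob at (460,352) and screw at (247,377). I'll measure the angle and hand in if it is square.

Run:
```python
from h import *
a,W,inv=vb()
d=np.load("pics/w6.png.npz");K,T=d["K"],d["T"]
P=lambda u,v,z: inv(cast(217-90+u/4,129-70+v/4,z,K,T))
k=P(460,352,.0715);pv=P(247,376,.0535);r=k-pv;th=np.arctan2(r[1],-r[0]);print(k,pv,np.hypot(*r),th,P(336,47,.029))
if th>1.48: job_done();print("done",get_time())
```

```text
[0.01803471 0.02454285] [ 0.01981691 -0.0325374 ] 0.057108064943419024 1.5395836758693833 [-0.05958706  0.0006685 ]
the job is handed in; nothing more can be done
the job is handed in; nothing more can be done
```

I handed the job in at about 25 s: the roller lies in the V against the end stop, and the keeper is square across it at about 1.54 rad, both measured from the last wrist picture; no verdict came back.

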